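# Transfer vacuum fittings to the bake-out tray in port order

## Task

The four vacuum fittings stand in the dark grey carrier in the order of their chamber ports, counted from the carrier's handle end. Move them one by one to the empty aluminium bake-out tray in the same order counted from the tray's own handle end, so that the fitting nearest the carrier's handle ends up nearest the tray's handle. Keep each one upright and lower it gently until it stands fully down in its recess.

Things in the scene. Friction and masses are not known exactly. Their poses are not given: they have to be found in the camera images.
- fit_feedthrough: Electrical feedthrough, bare steel, 60 mm high plus 12 mm thin brass pins standing in a white ceramic disc on its top. Grip the cylinder 34 mm across between 32 and 60 mm above the origin. About 0.18 kg. It stands on a small-flange foot, a disc 40 mm across and 3.5 mm thick that tapers to a 28 mm neck. Origin: centre of the underside of the foot; z up along its axis; it is round about z, so its yaw does not matter.
- fit_gauge: Vacuum gauge head, 91 mm high (95 with the grey socket on top): black plastic cylinder 36 mm across from 26 to 88 mm above the origin (grip there). About 0.22 kg. It stands on a small-flange foot, a disc 40 mm across and 3.5 mm thick that tapers to a 28 mm neck. Origin: centre of the underside of the foot; z up along its axis; it is round about z, so its yaw does not matter.
- fit_valve: Vent valve, steel, 68 mm high: ribbed round knob 27 mm across from 38 to 66 mm above the origin (grip there); below it a 36 mm body (24 to 34 mm up) with a short brass nozzle sticking out 29 mm from the axis, 29 mm up. About 0.16 kg. It stands on a small-flange foot, a disc 40 mm across and 3.5 mm thick that tapers to a 28 mm neck. Origin: centre of the underside of the foot; z up along its axis; it is round about z, so its yaw does not matter.
- fit_viewport: Viewport, steel, 63 mm high: drum 50 mm across from 30 to 60 mm above the origin (grip there) with a dark round window and six bolts on its top. About 0.30 kg. It stands on a small-flange foot, a disc 40 mm across and 3.5 mm thick that tapers to a 28 mm neck. Origin: centre of the underside of the foot; z up along its axis; it is round about z, so its yaw does not matter.
- carrier: Dark grey antistatic-plastic parts carrier, fixed flat on the table: plate 100 x 325 mm, 10 mm thick, with a bright steel bail handle, a 12 mm bar 80 mm long across the plate, its top 51 mm above the underside, at its +y end only (at y = +163 mm). Four ring nests stand on it in a row along its y axis at y = +105 (first place, next to the handle), +35, -35 and -105 mm (fourth). Origin: underside, middle of the row; z up.
- nest_feedthrough: Low grey ring fixed on the carrier, 58 mm outside, 48 mm inside, 8 mm high, all four rings alike: this is the one in which the feedthrough stands at the start. Origin: centre of its underside, on the carrier's plate, 10 mm above the carrier's underside; its y axis runs like the carrier's.
- nest_gauge: Low grey ring fixed on the carrier, 58 mm outside, 48 mm inside, 8 mm high, all four rings alike: this is the one in which the gauge stands at the start. Origin: centre of its underside, on the carrier's plate, 10 mm above the carrier's underside; its y axis runs like the carrier's.
- nest_valve: Low grey ring fixed on the carrier, 58 mm outside, 48 mm inside, 8 mm high, all four rings alike: this is the one in which the valve stands at the start. Origin: centre of its underside, on the carrier's plate, 10 mm above the carrier's underside; its y axis runs like the carrier's.
- nest_viewport: Low grey ring fixed on the carrier, 58 mm outside, 48 mm inside, 8 mm high, all four rings alike: this is the one in which the viewport stands at the start. Origin: centre of its underside, on the carrier's plate, 10 mm above the carrier's underside; its y axis runs like the carrier's.
- bake_tray: Empty aluminium bake-out tray, fixed flat on the table: plate 100 x 325 mm, 18 mm thick, with a dark steel bail handle, a 12 mm bar 80 mm long across the plate, its top 51 mm above the underside, at its +y end only (at y = +163 mm). Four round recesses 48 mm across and 8 mm deep (floor 10 mm above the tray's underside) in a row along its y axis at y = +105 (first, next to the handle), +35, -35 and -105 mm (fourth). Origin: underside, middle of the row; z up.

How it is judged:
By the outcome, as a careful person would: the job done as asked, in the order asked, and still so for the second after the job is handed in, with the robot touching nothing.
It also fails if it takes over 112 s, if anything falls off the work surface, if the arm or the gripper's body presses on something with over 40 N, if the wrist force passes 120 N, or if a joint passes its speed limit or range.

## Robot

A 6-joint arm with a two-finger parallel gripper is mounted at the origin on the work surface. World frame = base frame: x ahead of the robot, y to its left, z up, the work surface at z = 0. Lengths are in m, angles in rad, forces in N, time in s.
With the tool pointing down it reaches from about 0.375 to 0.9 m from the base axis. Payload 3.1 kg.
Tool frame: the origin (TCP) lies between the finger pads; the fingertips stand 8 mm ahead of it and the grasp point (between the pads) lies 11 mm behind it (manip.tip_extent is the distance from the TCP to the fingertips, in m); z points along the fingers, x is the direction in which the jaws open and shut, and the axes are right-handed (so a half turn about z gives the same grasp; the last joint's range is limited). The gripper opens to 85 mm and grips with 20 to 120 N. Pads are 22 mm wide; open, the fingers measure 114 mm over their backs; the gripper's body (76 mm by 85 mm) begins 54 mm behind the grasp point. The pads swing forward as they close: fully open they stand 13 mm farther back than shut.
Start: joints at [-1.518, 0.527, 1.433, -0, 1.181, -0.178], TCP at [0.144, -0.608, 0.239] pointing down, gripper open.
Joint ranges: [-3.08, 3.08], [-0.75, 2.2], [0.22, 2.44], [-1.43, 4.57], [0, 2.65], [-2.85, 2.85]. Speed limits (rad/s): [2.79, 2.79, 3.14, 3.14, 3.14, 3.14].

## Interface

Orientations are given as a unit quaternion [x, y, z, w].
In Python, from station import manip gives the robot as it stands.
- The arm moves only by the tool move_arm, never from a script. Its argument "deltas" is a list that holds one entry, the list of rows, each a list of 4 numbers: the shift along the tool's x, y, z in m, then the turn about the tool's z in degrees. A call has 1 to 20 rows; each row is the pose to reach, as a shift and turn from the pose measured when the call began, along the tool's axes at that moment; what a row does not reach only later rows make up. A row lasts 1/12 s, in which the tool goes at most 41.7 mm and 7.16 degrees, less where a joint would pass 70% of its speed; a pose out of reach is approached as far as the arm can. A call with a gripper value outside its range is refused whole. "gripper" is the opening, from 0 (shut) to 1 (fully open), set as the call begins (left out, the last holds). The fingers move at their own pace and stop on an object; "squeeze" is the grip in N (left out, the last holds). Time passes only in rows, so rows that repeat a pose let the fingers close. It gives the time, the measured TCP pose, the force and the opening at its end, in the units of the state.
- manip.sense(): the state, without advancing time (a new reading comes with each control period).
- manip.snapshot(name): name is "side" or "top" or "wrist"; returns a dict with "img" (420x560x3 uint8, red, green, blue), "vertical_fov" (degrees; the focal length in pixels is half the picture's height over the tangent of half this angle, whatever the lens; pixels are square), "cx", "cy" (the principal point, pixels), "origin" and "orientation" of the camera in the world. Camera axes: x right, y down, z forward; pixel columns grow to the right and rows downward; lengths in m; the calibration is good to about 2 mm. A picture is of the moment at which its call begins. There is no depth.
- manip.sign_off(): hands the job in, once; it reports no verdict.
The state is a dict: "t": time; "q": joint angles; "qd": joint speeds; "tau": joint torques, N m; "tcp_pos": TCP position; "tool_rot": TCP orientation; "force": force on the tool from outside, world axes, zero at the start; "ft_torque": the same for the moment, N m; "finger_gap": opening from 0.0 (shut) to 1.0 (fully open).
Only numpy, scipy, OpenCV 4.12 (cv2) and the standard library are available. Lean on these libraries where they do the work, as an engineer would, in place of code of your own. Each camera call takes 0.05 s, during which the arm holds its last target.

## Working session

There is one attempt and no reset: what is moved stays moved. The work goes in short steps, Python scripts to look and compute and a tool call to move; the robot and the scene stay as the last step left them, time stands still between calls to the robot, and variables do not carry over. Pictures are saved under pics/ and viewed, and the job is handed in when it is done.

Besides the shell and the picture viewer there is one more tool, called as a command line: name --argument value ..., lists and objects as JSON in quotes. move_arm: Moves the arm, as the interface text tells. Its arguments: {"type":"object","properties":{"deltas":{"type":"array"},"gripper":{"type":"number"},"squeeze":{"type":"number"}},"required":["deltas"]}

```bash
ls; mkdir -p pics; python3 - <<'E'
from station import manip
import cv2
print(manip.sense())
for n in ["side","top","wrist"]:
    s=manip.snapshot(n); cv2.imwrite(f"pics/{n}0.png",s["img"][:,:,::-1])
    print(n,{k:v for k,v in s.items() if k!="img"})
E
```

```text
pics
{'t': 0.0, 'q': array([-1.51749391e+00,  5.28415437e-01,  1.43394106e+00,  1.38191801e-05,
        1.18143413e+00, -1.78474758e-01]), 'qd': array([ 1.61718778e-03, -2.41302207e-04, -6.50705864e-04, -2.23482539e-03,
       -1.20644307e-05,  1.72053778e-03]), 'tau': array([-7.77240007e-05, -4.42343187e+01, -1.78026652e+01, -2.16589251e-04,
        8.48556199e-03,  1.31968318e-05]), 'tcp_pos': array([ 0.14357553, -0.60753833,  0.23835247]), 'tool_rot': array([ 7.84124013e-01, -6.20603194e-01, -7.22185869e-04, -8.28412689e-04]), 'force': array([ 0.6322791 , -0.30028389, -0.16712748]), 'ft_torque': array([ 0.04361891, -0.00521366, -0.01573399]), 'finger_gap': 1.0022689554418176}
side {'vertical_fov': 49.865344950677134, 'cx': 275.12394438084715, 'cy': 214.42838050035678, 'origin': array([0.21501331, 0.46751011, 0.677269  ]), 'orientation': array([-0.2516183 ,  0.8969653 , -0.34955295,  0.09977081])}
top {'vertical_fov': 57.84561914384887, 'cx': 271.5715281025274, 'cy': 210.69094006172338, 'origin': array([ 0.36389745, -0.02460731,  0.75293392]), 'orientation': array([-0.6981357 ,  0.7089051 , -0.05482791,  0.08398814])}
wrist {'vertical_fov': 67.22823068501111, 'cx': 281.30888929250364, 'cy': 209.49185724559894, 'origin': array([ 0.22749039, -0.58822369,  0.37329666]), 'orientation': array([ 0.77335819, -0.61162234, -0.10451281,  0.13004724])}
```

View pics/top0.png

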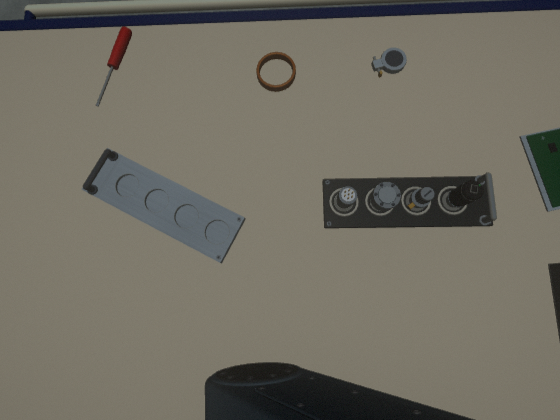

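View pics/side0.png

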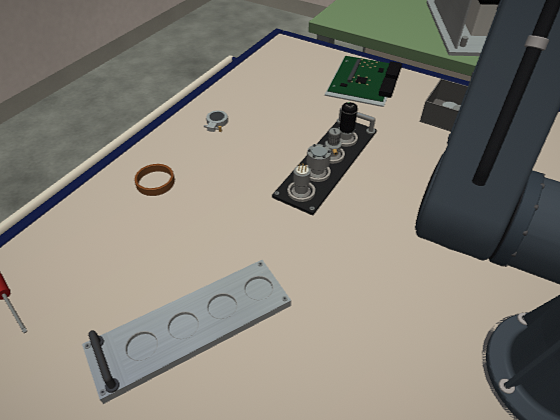

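View pics/wrist0.png

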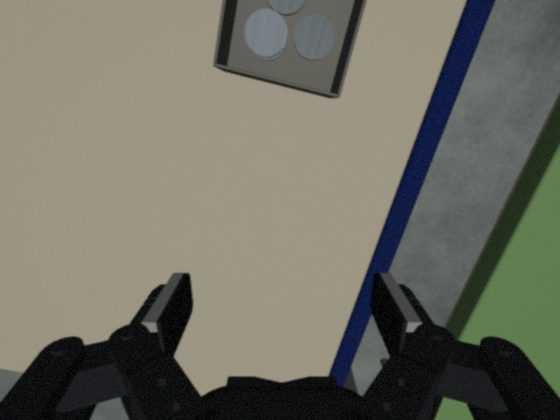

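```bash
cat > h.py <<'E'
import numpy as np, cv2
from scipy.spatial.transform import Rotation as R
from station import manip
def ray(s,uv):
    uv=np.atleast_2d(uv).astype(float); f=210/np.tan(np.radians(s["vertical_fov"])/2)
    d=np.c_[(uv[:,0]-s["cx"])/f,(uv[:,1]-s["cy"])/f,np.ones(len(uv))]
    return d@R.from_quat(s["orientation"]).as_matrix().T
def plane(s,uv,z):
    d=ray(s,uv); o=s["origin"]; return o+d*((z-o[2])/d[:,2])[:,None]
def proj(s,P):
    f=210/np.tan(np.radians(s["vertical_fov"])/2)
    c=(np.atleast_2d(P)-s["origin"])@R.from_quat(s["orientation"]).as_matrix()
    return np.c_[c[:,0]/c[:,2]*f+s["cx"],c[:,1]/c[:,2]*f+s["cy"]]
E
python3 - <<'E'
from h import *
for n,boxes in [("top",[(75,140,175,130),(315,165,185,70)]),("side",[(80,255,215,150),(265,90,120,130)])]:
    s=manip.snapshot(n)
    for i,(x,y,w,h) in enumerate(boxes):
        c=s["img"][y:y+h,x:x+w,::-1]; k=4 if w*4<=800 and h*4<=600 else 3
        cv2.imwrite(f"pics/{n}_crop{i}.png",cv2.resize(c,None,fx=k,fy=k,interpolation=cv2.INTER_CUBIC)); print(n,i,k)
E
```

```text
top 0 4
top 1 4
side 0 3
side 1 4
```

View pics/top_crop0.png

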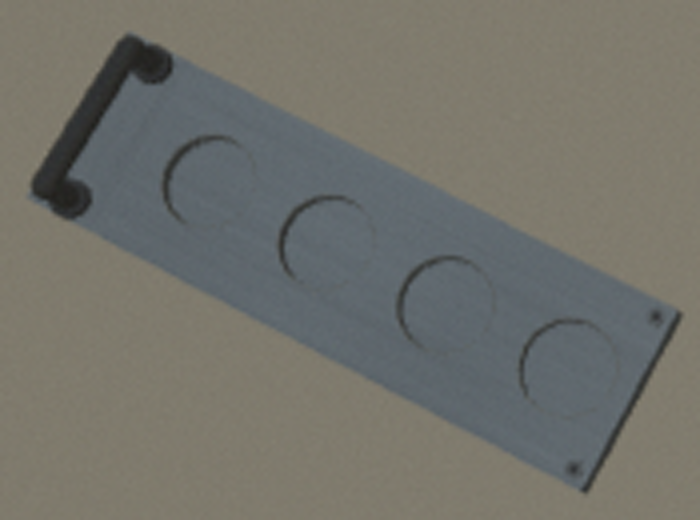

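View pics/top_crop1.png

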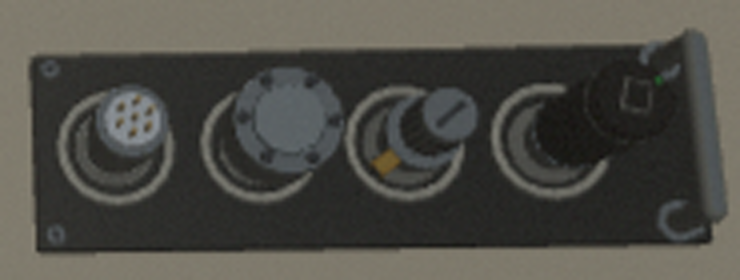

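View pics/side_crop0.png

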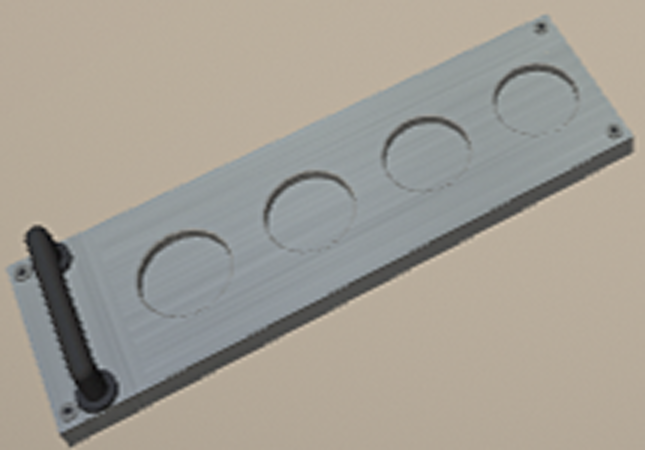

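View pics/side_crop1.png

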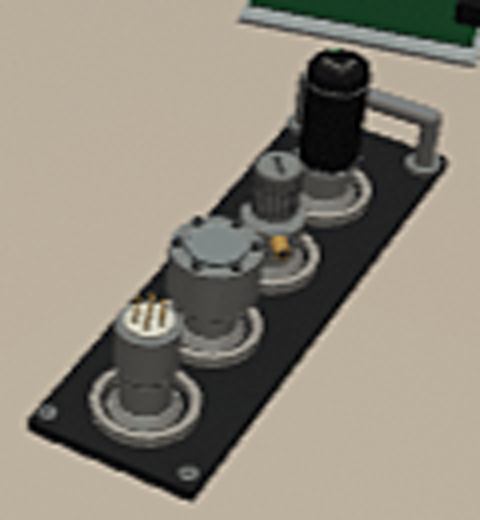

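```bash
python3 - <<'E'
from h import *
np.set_printoptions(precision=4,suppress=True)
T=manip.snapshot("top"); S=manip.snapshot("side")
def c2f(c,o,k): return (np.array(c)+.5)/k-.5+np.array(o)
tr=plane(T,c2f([(212,183),(328,244),(446,306),(569,368)],(75,140),4),.018)
sr=plane(S,c2f([(186,274),(310,213),(426,154),(536,100)],(80,255),3),.018)
print("recess top",tr[:,:2]);print("side",sr[:,:2]); print(np.linalg.norm(np.diff(tr,axis=0),axis=1),np.linalg.norm(np.diff(sr,axis=0),axis=1))
tn=plane(T,c2f([(549,143),(405,145),(259,146),(115,147)],(315,165),4),.018)
sn=plane(S,c2f([(326,191),(272,255),(211,327),(146,400)],(265,90),4),.018)
print("nest top",tn[:,:2]);print("side",sn[:,:2]); print(np.linalg.norm(np.diff(tn,axis=0),axis=1),np.linalg.norm(np.diff(sn,axis=0),axis=1))
for nm,a,b,z in [("gauge",(634,92),(338,68),.101),("valve",(449,113),(277,164),.078),("view",(289,119),(217,244),.071),("feed",(133,118),(150,315),.070)]:
    print(nm,plane(T,c2f(a,(315,165),4),z)[0,:2],plane(S,c2f(b,(265,90),4),z)[0,:2])
# plate masks
for n,s in (("top",T),("side",S)):
    hsv=cv2.cvtColor(s["img"],cv2.COLOR_RGB2HSV); im=s["img"].astype(int)
    m=((im[:,:,2]>im[:,:,0]+3)&(hsv[...,2]>70)).astype(np.uint8)
    m[:, 300:]=0
    m=cv2.morphologyEx(m,cv2.MORPH_OPEN,np.ones((3,3)))
    cs=max(cv2.findContours(m,0,2)[0],key=cv2.contourArea)
    ap=cv2.approxPolyDP(cv2.convexHull(cs),4,True)[:,0]
    print(n,ap.tolist()); print(plane(s,ap,.018)[:,:2])
E
```

```text
recess top [[0.5689 0.2974]
 [0.5358 0.2361]
 [0.5029 0.1751]
 [0.4708 0.113 ]]
side [[0.5658 0.298 ]
 [0.533  0.2367]
 [0.501  0.1746]
 [0.4679 0.1129]]
[0.0697 0.0693 0.0699] [0.0695 0.0699 0.0701]
nest top [[ 0.5242 -0.3459]
 [ 0.5246 -0.277 ]
 [ 0.5256 -0.2065]
 [ 0.5265 -0.1365]]
side [[ 0.5186 -0.3462]
 [ 0.5196 -0.2773]
 [ 0.5208 -0.2056]
 [ 0.5233 -0.1377]]
[0.069  0.0704 0.07  ] [0.0689 0.0717 0.068 ]
gauge [ 0.5279 -0.348 ] [ 0.5221 -0.3472]
valve [ 0.5258 -0.2771] [ 0.5239 -0.2799]
view [ 0.5262 -0.2078] [ 0.5238 -0.2105]
feed [ 0.5285 -0.1374] [ 0.5272 -0.1446]
top [[105, 161], [121, 155], [243, 217], [221, 260], [95, 196], [92, 182]]
[[0.6221 0.3484]
 [0.6342 0.3156]
 [0.499  0.0616]
 [0.4153 0.104 ]
 [0.5481 0.3634]
 [0.5777 0.3721]]
side [[284, 291], [282, 304], [122, 387], [110, 373], [103, 334], [255, 263], [265, 265]]
[[0.4269 0.0951]
 [0.4167 0.1189]
 [0.5458 0.3614]
 [0.5763 0.3552]
 [0.6328 0.3147]
 [0.502  0.0712]
 [0.4842 0.0655]]
```

```bash
cat >> h.py <<'E'
def plan(p,yaw=None,base=None):
    st=manip.sense(); M=R.from_quat(st["tool_rot"]).as_matrix()
    d=M.T@(np.array(p)-st["tcp_pos"]); y=np.degrees(np.arctan2(M[1,0],M[0,0]))
    t=0 if yaw is None else -((yaw-y+180)%360-180)
    print("t %.2f pos %s yaw %.2f tilt %.4f gap %.3f F %s"%(st["t"],st["tcp_pos"].round(4),y,M[2,2],st["finger_gap"],st["force"].round(1)))
    print("delta mm",(d*1000).round(1),"turn %.1f"%t)
E
python3 -c "
from h import *
plan((.525,-.347,.2),0)"
```

```text
t 0.35 pos [ 0.1436 -0.6081  0.2391] yaw -76.72 tilt -1.0000 gap 0.999 F [0.1 0.5 0.2]
delta mm [-166.5 -431.2   39.2] turn -76.7
```

move_arm --deltas '[[[-0.004,-0.009,0.001,-1.5],[-0.012,-0.03,0.003,-5],[-0.023,-0.06,0.005,-10],[-0.035,-0.091,0.008,-16],[-0.047,-0.122,0.011,-21.5],[-0.06,-0.155,0.014,-27.5],[-0.073,-0.188,0.017,-33.5],[-0.085,-0.221,0.02,-39],[-0.098,-0.254,0.023,-45],[-0.111,-0.287,0.026,-51],[-0.123,-0.319,0.029,-56.5],[-0.135,-0.349,0.032,-62],[-0.146,-0.377,0.034,-67],[-0.155,-0.401,0.036,-71.5],[-0.162,-0.419,0.038,-74.5],[-0.166,-0.429,0.039,-76.3],[-0.1665,-0.431,0.039,-76.7],[-0.1665,-0.431,0.039,-76.7]]]' --gripper 1 --squeeze 60

```text
t: 1.85
tcp_pos: [0.5249, -0.3465, 0.2001]
tool_rot: [1.0, 0.0, -0.0, -0.0]
force: [-0.0, 0.5, -1.1]
finger_gap: 0.998
```

```bash
python3 -c "
from h import *
plan((.525,-.347,.056),0)
s=manip.snapshot('wrist'); cv2.imwrite('pics/w1.png',s['img'][:,:,::-1])
for P in [(.525,-.347,.101),(.525,-.2785,.078),(.525,-.209,.071),(.524,-.347,.018),(.5235,-.2775,.018)]: print(P,proj(s,P).round(0))
"
```

```text
t 1.85 pos [ 0.5249 -0.3465  0.2001] yaw 0.05 tilt -1.0000 gap 0.998 F [-0.   0.5 -1.1]
delta mm [1.000e-01 6.000e-01 1.441e+02] turn 0.0
(0.525, -0.347, 0.101) [[280. 215.]]
(0.525, -0.2785, 0.078) [[280. 123.]]
(0.525, -0.209, 0.071) [[280.  24.]]
(0.524, -0.347, 0.018) [[279. 187.]]
(0.5235, -0.2775, 0.018) [[279. 117.]]
```

View pics/w1.png

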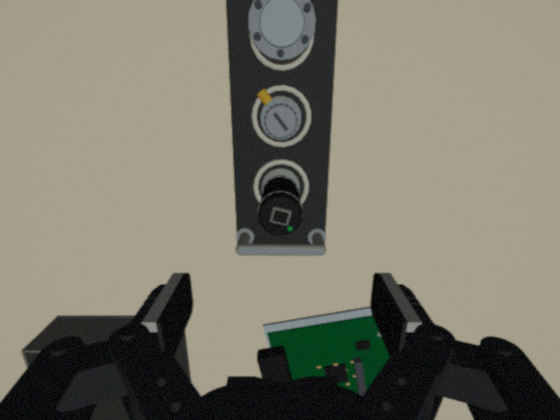

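move_arm --deltas '[[[0,0.0005,0.01,0],[0,0.0005,0.03,0],[0,0.0005,0.055,0],[0,0.0005,0.08,0],[0,0.0005,0.105,0],[0,0.0005,0.125,0],[0,0.0005,0.138,0],[0,0.0005,0.144,0],[0,0.0005,0.144,0],[0,0.0005,0.144,0]]]'

```text
t: 2.73
tcp_pos: [0.5242, -0.3483, 0.0566]
tool_rot: [1.0, -0.001, -0.0, 0.0]
force: [-0.6, 0.8, 0.2]
finger_gap: 1.0
```

move_arm --deltas '[[[0,0,0,0],[0,0,0,0],[0,0,0,0],[0,0,0,0],[0,0,0,0],[0,0,0,0],[0,0,0,0],[0,0,0,0],[0,0,0,0],[0,0,0,0]]]' --gripper 0

```text
t: 3.57
tcp_pos: [0.5246, -0.3486, 0.0576]
tool_rot: [1.0, -0.001, 0.0, 0.001]
force: [-0.3, 0.7, 5.5]
finger_gap: 0.407
```

```bash
python3 -c "
from h import *
print(manip.sense()['force'])
a=np.array([[.5674,.2977],[.5344,.2364],[.502,.1749],[.4694,.113]]); i=np.array([105,35,-35,-105])
px=np.polyfit(i,a[:,0],1);py=np.polyfit(i,a[:,1],1); print(np.c_[np.polyval(px,i),np.polyval(py,i)], np.degrees(np.arctan2(py[0],px[0])))
s=manip.snapshot('side'); cv2.imwrite('pics/s1.png',s['img'][:,:,::-1])
"
```

```text
[-0.33432952  0.7157347   5.50775346]
[[0.56726 0.29784]
 [0.53462 0.23628]
 [0.50198 0.17472]
 [0.46934 0.11316]] 62.06681971987355
```

View pics/s1.png

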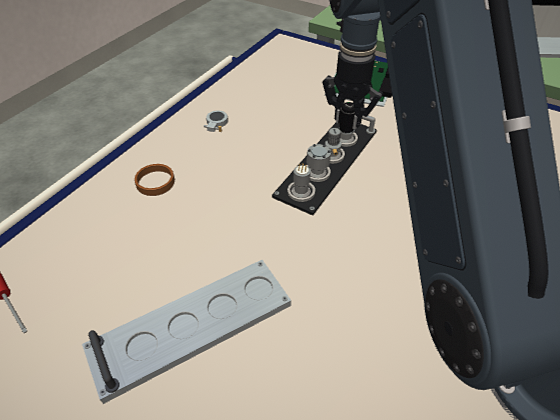

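move_arm --deltas '[[[0,0,-0.005,0],[0,0,-0.015,0],[0,0,-0.035,0],[0,0,-0.06,0],[0,0,-0.09,0],[0,0,-0.115,0],[0,0,-0.133,0],[0,0,-0.142,0],[0,0,-0.142,0]]]'

```text
t: 4.37
tcp_pos: [0.5255, -0.3492, 0.2023]
tool_rot: [1.0, -0.001, 0.002, 0.002]
force: [0.3, -0.0, -1.9]
finger_gap: 0.403
```

```bash
python3 -c "
from h import *
plan((.5673,.2978,.2),-28)
s=manip.snapshot('wrist'); cv2.imwrite('pics/w2.png',s['img'][:,:,::-1])
"
```

```text
t 4.37 pos [ 0.5255 -0.3492  0.2023] yaw -0.06 tilt -1.0000 gap 0.403 F [ 0.3 -0.  -1.9]
delta mm [ 4.110e+01 -6.471e+02 -5.000e-01] turn 27.9
```

View pics/w2.png

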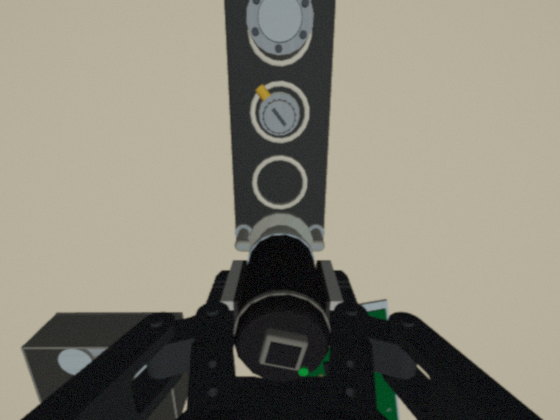

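move_arm --deltas '[[[0.0,-0.006,0,0],[0.001,-0.02,0,1],[0.003,-0.042,0,2],[0.005,-0.072,0,3],[0.007,-0.108,0,4.5],[0.009,-0.146,0,6],[0.012,-0.185,0,8],[0.014,-0.224,0,9.5],[0.017,-0.263,0,11.5],[0.019,-0.302,0,13],[0.022,-0.341,0,15],[0.024,-0.38,0,16.5],[0.027,-0.419,0,18],[0.029,-0.458,0,20],[0.032,-0.497,0,21.5],[0.034,-0.536,0,23],[0.036,-0.573,0,25],[0.038,-0.606,0,26.5],[0.04,-0.63,0,27.5],[0.041,-0.642,0,28]]]'

```text
t: 6.08
tcp_pos: [0.5645, 0.297, 0.1966]
tool_rot: [0.97, -0.241, -0.001, 0.001]
force: [0.6, -0.1, -1.8]
finger_gap: 0.406
```

move_arm --deltas '[[[0,-0.005,0,0],[0,-0.005,0,0],[0,-0.005,0,0]]]'

```text
t: 6.33
tcp_pos: [0.5657, 0.3009, 0.1949]
tool_rot: [0.971, -0.241, -0.002, 0.002]
force: [0.3, 0.4, -1.9]
finger_gap: 0.405
```

```bash
python3 -c "
from h import *
plan((.5673,.2978,.058),-28)
s=manip.snapshot('wrist'); cv2.imwrite('pics/w3.png',s['img'][:,:,::-1])
print(proj(s,[(.5673,.2978,.018),(.5346,.2363,.018),(.502,.1747,.018),(.4693,.1132,.018)]))
p=manip.sense()['tcp_pos'];print('foot pred',proj(s,[p+[0,0,-.048]]))
"
```

```text
t 6.33 pos [0.5657 0.3009 0.1949] yaw -27.88 tilt -1.0000 gap 0.405 F [ 0.3  0.4 -1.9]
delta mm [  3.3   1.2 136.9] turn 0.1
[[283.8573571  189.29313858]
 [283.54290956 250.55901443]
 [283.38354684 304.13909127]
 [283.13443363 351.34076496]]
foot pred [[281.03883124 242.54948515]]
```

View pics/w3.png

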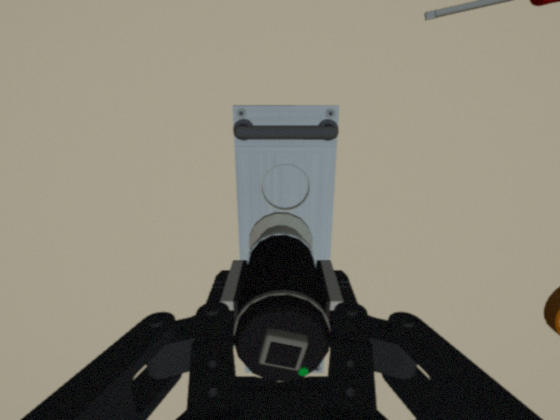

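```bash
python3 -c "
from h import *
s=manip.snapshot('wrist')
st=manip.sense();p=st['tcp_pos'];M=R.from_quat(st['tool_rot']).as_matrix()
for off in (20,21.5,23): print(off,proj(s,[p+M@[0,-off/1000,.0475-.0035], p+M@[0,-off/1000,.0475]]).round(1))
c=s['img'][170:290,225:345,::-1]; cv2.imwrite('pics/w3c.png',cv2.resize(c,None,fx=5,fy=5,interpolation=cv2.INTER_CUBIC))
print('obs recess rim from wrist',plane(s,[285.5,186],.018))
"
```

```text
20 [[280.5 215.1]
 [280.5 213.1]]
21.5 [[280.5 212.8]
 [280.5 210.8]]
23 [[280.5 210.4]
 [280.5 208.5]]
obs recess rim from wrist [[0.5708328  0.29949925 0.018     ]]
```

View pics/w3c.png

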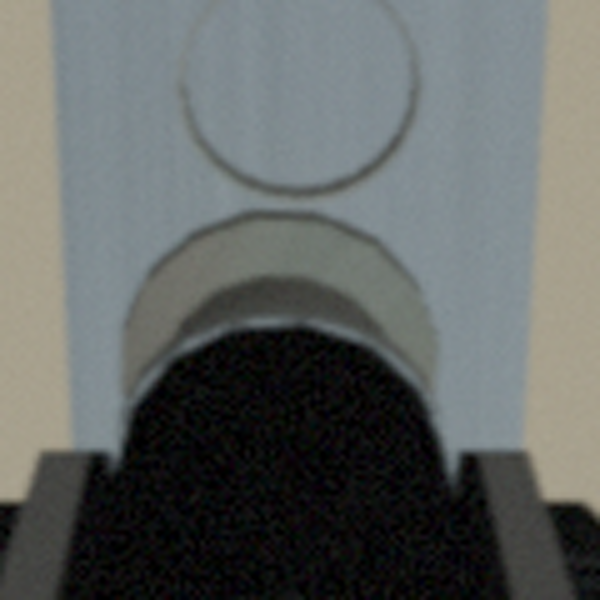

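move_arm --deltas '[[[0.001,0,0.01,0],[0.0025,0,0.03,0],[0.004,0,0.055,0],[0.004,0.001,0.08,0],[0.004,0.001,0.1,0],[0.004,0.001,0.11,0],[0.004,0.001,0.11,0],[0.004,0.001,0.11,0]]]'

```text
t: 7.1
tcp_pos: [0.5692, 0.2964, 0.0855]
tool_rot: [0.97, -0.242, -0.002, 0.002]
force: [-0.4, -0.1, -0.8]
finger_gap: 0.403
```

```bash
python3 -c "
from h import *
plan((.5684,.2977,.058),-28)
s=manip.snapshot('wrist')
c=s['img'][150:300,210:360,::-1]; cv2.imwrite('pics/w4c.png',cv2.resize(c,None,fx=4,fy=4,interpolation=cv2.INTER_CUBIC))
s=manip.snapshot('side')
c=s['img'][240:390,80:280,::-1]; cv2.imwrite('pics/s4c.png',cv2.resize(c,None,fx=4,fy=4,interpolation=cv2.INTER_CUBIC))
"
```

```text
t 7.10 pos [0.5692 0.2964 0.0855] yaw -28.04 tilt -1.0000 gap 0.403 F [-0.4 -0.1 -0.8]
delta mm [-1.2 -0.9 27.5] turn -0.0
```

View pics/w4c.png

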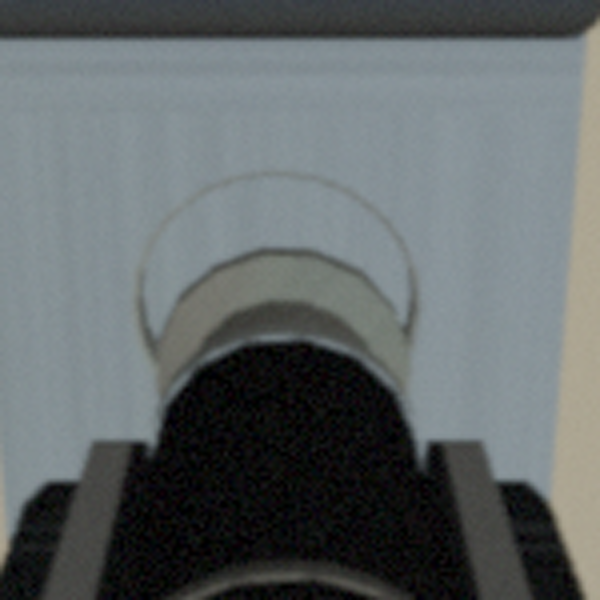

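View pics/s4c.png

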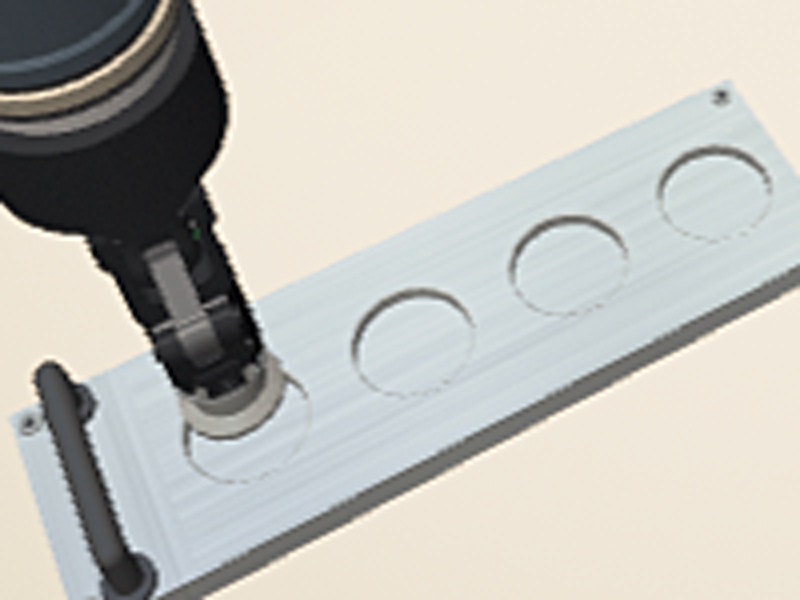

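```bash
python3 -c "
from h import *
s=manip.snapshot('wrist')
st=manip.sense();p=st['tcp_pos'];M=R.from_quat(st['tool_rot']).as_matrix()
a=plane(s,[281,150+172.5/4],.018)[0]; b=plane(s,[281,150+248/4],p[2]-.0475)[0]
print('rim far edge tool',M.T@(a-p)*1000,'foot far edge',M.T@(b-p)*1000)
"
```

```text
rim far edge tool [  0.6884019  -26.14551619  69.40619859] foot far edge [  0.73060055 -20.52757664  47.45918175]
```

move_arm --deltas '[[[-0.0013,-0.0013,0.002,0],[-0.0013,-0.0013,0.006,0],[-0.0013,-0.0013,0.011,0],[-0.0013,-0.0013,0.016,0],[-0.0013,-0.0013,0.02,0],[-0.0013,-0.0013,0.023,0],[-0.0013,-0.0013,0.025,0],[-0.0013,-0.0013,0.0265,0],[-0.0013,-0.0013,0.0275,0],[-0.0013,-0.0013,0.0275,0],[-0.0013,-0.0013,0.0275,0]]]'

```text
t: 8.17
tcp_pos: [0.5699, 0.299, 0.06]
tool_rot: [0.97, -0.242, 0.0, 0.001]
force: [-0.3, -0.3, -2.5]
finger_gap: 0.405
```

```bash
python3 -c "
from h import *
plan((.5690,.2975,.058),-28)
s=manip.snapshot('wrist')
c=s['img'][150:300,210:360,::-1]; cv2.imwrite('pics/w5c.png',cv2.resize(c,None,fx=4,fy=4,interpolation=cv2.INTER_CUBIC))
"
```

```text
t 8.17 pos [0.5699 0.299  0.06  ] yaw -28.00 tilt -1.0000 gap 0.405 F [-0.3 -0.3 -2.5]
delta mm [-0.1  1.8  2. ] turn 0.0
```

View pics/w5c.png

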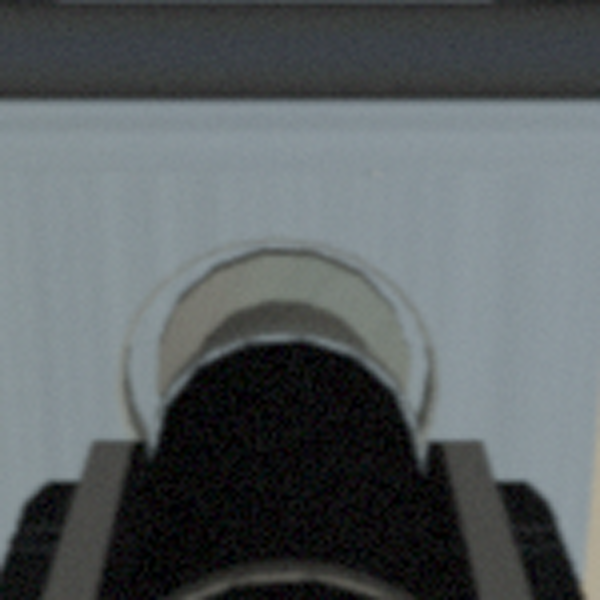

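move_arm --deltas '[[[-0.0005,0.0005,0.001,0],[-0.0005,0.0005,0.002,0],[-0.0005,0.0005,0.003,0],[-0.0005,0.0005,0.003,0],[-0.0005,0.0005,0.003,0]]]'

```text
t: 8.63
tcp_pos: [0.5693, 0.2989, 0.0576]
tool_rot: [0.97, -0.242, 0.0, 0.001]
force: [-1.5, -0.6, 2.4]
finger_gap: 0.405
```

move_arm --deltas '[[[0,0,0,0],[0,0,0,0],[0,0,0,0],[0,0,0,0],[0,0,0,0],[0,0,0,0],[0,0,0,0],[0,0,0,0]]]' --gripper 1

```text
t: 9.3
tcp_pos: [0.5693, 0.2989, 0.0576]
tool_rot: [0.97, -0.242, 0.0, 0.001]
force: [-0.1, 0.7, 1.0]
finger_gap: 1.003
```

move_arm --deltas '[[[0,0,-0.005,0],[0,0,-0.02,0],[0,0,-0.045,0],[0,0,-0.075,0],[0,0,-0.105,0],[0,0,-0.13,0],[0,0,-0.145,0],[0,0,-0.15,0],[0,0,-0.15,0]]]'

```text
t: 10.05
tcp_pos: [0.5701, 0.2995, 0.2096]
tool_rot: [0.97, -0.242, 0.002, -0.0]
force: [0.1, 0.9, -0.0]
finger_gap: 1.003
```

```bash
python3 -c "
from h import *
plan((.525,-.2785,.2),0)
s=manip.snapshot('wrist'); cv2.imwrite('pics/w6.png',s['img'][:,:,::-1])
s=manip.snapshot('side')
c=s['img'][240:390,80:280,::-1]; cv2.imwrite('pics/s6c.png',cv2.resize(c,None,fx=4,fy=4,interpolation=cv2.INTER_CUBIC))
"
```

```text
t 10.05 pos [0.5701 0.2995 0.2096] yaw -27.99 tilt -1.0000 gap 1.003 F [ 0.1  0.9 -0. ]
delta mm [231.4 531.5   9.8] turn -28.0
```

View pics/w6.png

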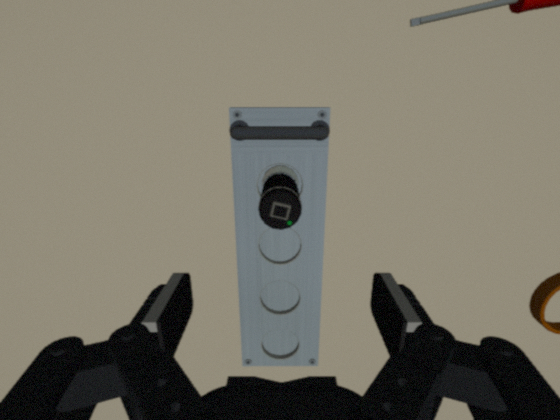

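View pics/s6c.png

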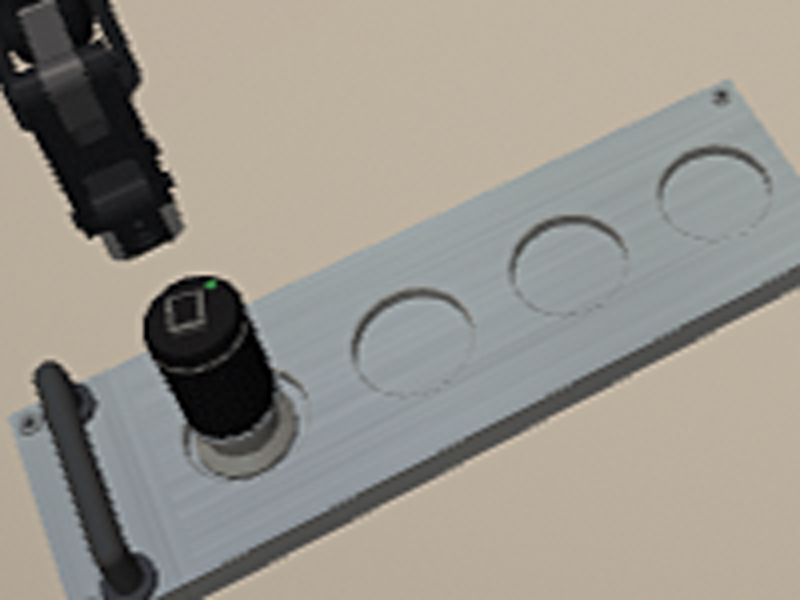

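move_arm --deltas '[[[0.003,0.006,0,0],[0.009,0.021,0,-1],[0.018,0.042,0.001,-2],[0.03,0.069,0.001,-3.5],[0.044,0.1,0.002,-5.5],[0.058,0.133,0.003,-7],[0.072,0.166,0.003,-9],[0.086,0.199,0.004,-10.5],[0.101,0.232,0.004,-12],[0.115,0.265,0.005,-14],[0.13,0.298,0.006,-16],[0.144,0.331,0.006,-17.5],[0.158,0.364,0.007,-19],[0.173,0.397,0.008,-21],[0.187,0.43,0.008,-22.5],[0.2,0.46,0.009,-24],[0.212,0.487,0.009,-25.5],[0.222,0.509,0.01,-27],[0.229,0.525,0.01,-28],[0.2315,0.531,0.01,-28]]]'

```text
t: 11.82
tcp_pos: [0.5224, -0.2815, 0.1964]
tool_rot: [1.0, -0.001, -0.002, 0.001]
force: [0.4, 0.0, 0.4]
finger_gap: 0.998
```

move_arm --deltas '[[[0,0,0,0],[0,0,0,0]]]'

```text
t: 11.98
tcp_pos: [0.5214, -0.2811, 0.1951]
tool_rot: [1.0, -0.002, -0.003, -0.0]
force: [-0.4, 0.4, -0.6]
finger_gap: 0.998
```

```bash
python3 -c "
from h import *
plan((.5245,-.2775,.054),0)
s=manip.snapshot('wrist'); cv2.imwrite('pics/w7.png',s['img'][:,:,::-1])
print(proj(s,[(.5245,-.2775,.078)]))
"
```

```text
t 11.98 pos [ 0.5214 -0.2811  0.1951] yaw -0.24 tilt -1.0000 gap 0.998 F [-0.4  0.4 -0.6]
delta mm [  3.9  -3.6 141.1] turn -0.2
[[284.5154982 202.6762022]]
```

View pics/w7.png

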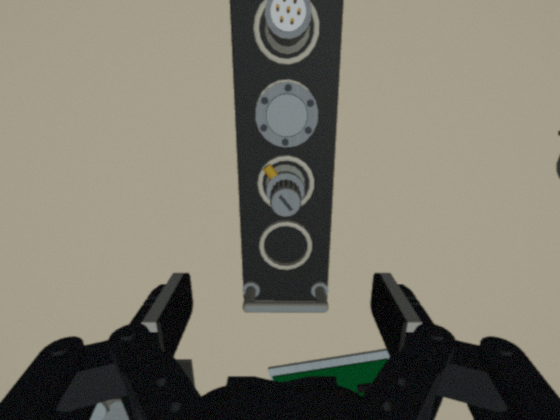

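move_arm --deltas '[[[0.001,-0.001,0.01,0],[0.003,-0.003,0.03,0],[0.0045,-0.004,0.055,0],[0.0045,-0.004,0.08,0],[0.0045,-0.004,0.105,0],[0.0045,-0.004,0.125,0],[0.0045,-0.004,0.137,0],[0.0045,-0.004,0.141,0],[0.0045,-0.004,0.141,0],[0.0045,-0.004,0.141,0]]]'

```text
t: 12.87
tcp_pos: [0.526, -0.2762, 0.0549]
tool_rot: [1.0, -0.001, -0.002, 0.0]
force: [-0.2, -0.2, 0.4]
finger_gap: 1.002
```

```bash
python3 -c "
from h import *
plan((.5245,-.2775,.054),0)"
```

```text
t 12.87 pos [ 0.526  -0.2762  0.0549] yaw -0.14 tilt -1.0000 gap 1.002 F [-0.2 -0.2  0.4]
delta mm [-1.4  1.3  0.9] turn -0.1
```

move_arm --deltas '[[[-0.001,0.0015,0,0],[-0.001,0.0015,0,0],[-0.001,0.0015,0,0],[-0.001,0.0015,0,0],[-0.001,0.0015,0,0],[-0.001,0.0015,0,0],[-0.001,0.0015,0,0],[-0.001,0.0015,0,0],[-0.001,0.0015,0,0],[-0.001,0.0015,0,0]]]' --gripper 0

```text
t: 13.7
tcp_pos: [0.5251, -0.2779, 0.0556]
tool_rot: [1.0, -0.001, -0.002, 0.0]
force: [-1.4, -0.2, 6.5]
finger_gap: 0.281
```

move_arm --deltas '[[[0,0,-0.005,0],[0,0,-0.015,0],[0,0,-0.035,0],[0,0,-0.06,0],[0,0,-0.09,0],[0,0,-0.115,0],[0,0,-0.133,0],[0,0,-0.142,0],[0,0,-0.142,0]]]'

```text
t: 14.45
tcp_pos: [0.5268, -0.2785, 0.2001]
tool_rot: [1.0, -0.001, -0.0, 0.002]
force: [0.3, -1.1, -2.0]
finger_gap: 0.278
```

```bash
python3 -c "
from h import *
plan((.5366,.2375,.2),-28)
s=manip.snapshot('wrist'); cv2.imwrite('pics/w8.png',s['img'][:,:,::-1])
"
```

```text
t 14.45 pos [ 0.5268 -0.2785  0.2001] yaw -0.13 tilt -1.0000 gap 0.278 F [ 0.3 -1.1 -2. ]
delta mm [   8.7 -516.    -1.9] turn 27.9
```

View pics/w8.png

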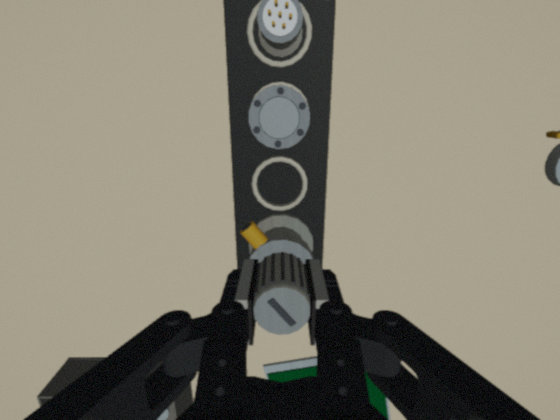

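move_arm --deltas '[[[0,-0.005,0,0.3],[0,-0.018,0,1],[0.001,-0.038,0,2],[0.001,-0.064,0,3.5],[0.002,-0.094,0,5],[0.002,-0.128,0,7],[0.003,-0.164,0,9],[0.003,-0.2,0,11],[0.004,-0.236,0,13],[0.005,-0.272,0,15],[0.005,-0.308,0,17],[0.006,-0.344,0,19],[0.006,-0.38,0,21],[0.007,-0.414,0,22.5],[0.007,-0.446,0,24.5],[0.008,-0.474,0,26],[0.008,-0.496,0,27],[0.009,-0.51,0,27.7],[0.009,-0.516,0,28],[0.009,-0.516,0,28]]]'

```text
t: 16.17
tcp_pos: [0.5348, 0.2393, 0.1957]
tool_rot: [0.97, -0.242, -0.003, 0.002]
force: [-0.3, 0.3, -2.7]
finger_gap: 0.278
```

```bash
python3 -c "
from h import *
plan((.5366,.2375,.085),-28)
"
```

```text
t 16.17 pos [0.5348 0.2393 0.1957] yaw -28.01 tilt -1.0000 gap 0.278 F [-0.3  0.3 -2.7]
delta mm [2.900e+00 1.000e-01 1.106e+02] turn -0.0
```

move_arm --deltas '[[[0.001,0,0.01,0],[0.002,0,0.03,0],[0.003,0,0.055,0],[0.003,0,0.08,0],[0.003,0,0.1,0],[0.003,0,0.11,0],[0.003,0,0.111,0],[0.003,0,0.111,0],[0.003,0,0.111,0]]]'

```text
t: 16.92
tcp_pos: [0.5376, 0.2373, 0.0854]
tool_rot: [0.97, -0.242, -0.002, 0.002]
force: [-0.3, 0.0, -0.8]
finger_gap: 0.276
```

```bash
python3 -c "
from h import *
plan((.5366,.2375,.056),-28)
s=manip.snapshot('wrist')
c=s['img'][150:300,210:360,::-1]; cv2.imwrite('pics/w9c.png',cv2.resize(c,None,fx=4,fy=4,interpolation=cv2.INTER_CUBIC))
"
```

```text
t 16.92 pos [0.5376 0.2373 0.0854] yaw -28.05 tilt -1.0000 gap 0.276 F [-0.3  0.  -0.8]
delta mm [-0.9  0.2 29.4] turn -0.0
```

View pics/w9c.png

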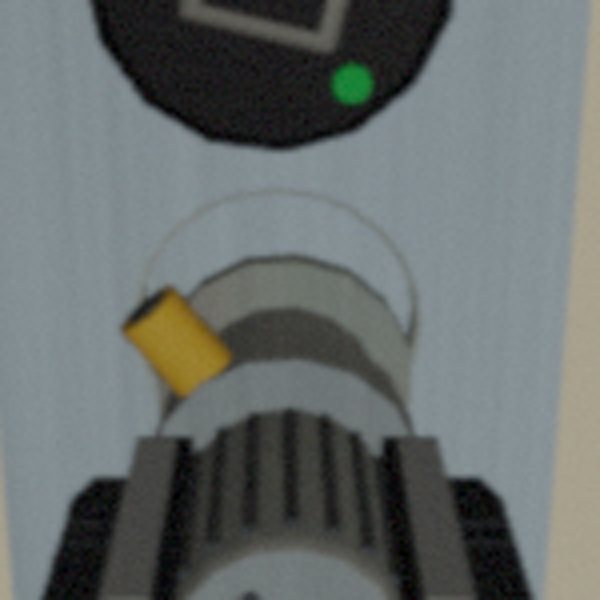

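```bash
cat >> h.py <<'E'
def rel(vr,vf,grip):
    s=manip.snapshot('wrist'); st=manip.sense();p=st['tcp_pos'];M=R.from_quat(st['tool_rot']).as_matrix()
    a=plane(s,[281,vr],.018)[0]; b=plane(s,[281,vf],p[2]-(grip-.010))[0]
    ya=(M.T@(a-p))[1]*1000+24; yb=(M.T@(b-p))[1]*1000+20; print('rim y %.1f foot y %.1f shift %.1f'%(ya,yb,ya-yb))
E
python3 -c "
from h import *
rel(150+190.5/4,150+256.5/4,.0556)"
```

```text
rim y 0.5 foot y 0.1 shift 0.4
```

move_arm --deltas '[[[-0.001,0.0003,0.002,0],[-0.001,0.0003,0.006,0],[-0.001,0.0003,0.011,0],[-0.001,0.0003,0.016,0],[-0.001,0.0003,0.02,0],[-0.001,0.0003,0.023,0],[-0.001,0.0003,0.025,0],[-0.001,0.0003,0.0265,0],[-0.001,0.0003,0.028,0],[-0.001,0.0003,0.029,0],[-0.001,0.0003,0.029,0],[-0.001,0.0003,0.029,0]]]'

```text
t: 18.02
tcp_pos: [0.5367, 0.2378, 0.0571]
tool_rot: [0.97, -0.242, -0.001, 0.001]
force: [0.5, 0.5, -1.6]
finger_gap: 0.28
```

```bash
python3 -c "
from h import *
plan((.5363,.2378,.0556),-28)
s=manip.snapshot('wrist')
c=s['img'][150:300,210:360,::-1]; cv2.imwrite('pics/w10c.png',cv2.resize(c,None,fx=4,fy=4,interpolation=cv2.INTER_CUBIC))
"
```

```text
t 18.02 pos [0.5367 0.2378 0.0571] yaw -28.02 tilt -1.0000 gap 0.280 F [ 0.5  0.5 -1.6]
delta mm [-0.4  0.2  1.5] turn -0.0
```

View pics/w10c.png

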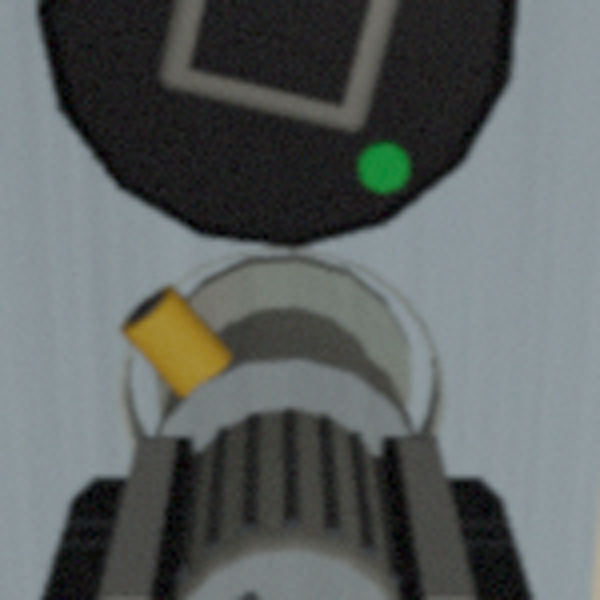

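Valve foot is inside the rim; 1.5 mm more to go.

move_arm --deltas '[[[-0.0003,0,0.001,0],[-0.0003,0,0.002,0],[-0.0003,0,0.0025,0],[-0.0003,0,0.0025,0],[-0.0003,0,0.0025,0]]]'

```text
t: 18.48
tcp_pos: [0.5367, 0.238, 0.0555]
tool_rot: [0.97, -0.242, -0.001, 0.001]
force: [-2.0, 0.0, 5.7]
finger_gap: 0.278
```

move_arm --deltas '[[[0,0,0,0],[0,0,0,0],[0,0,0,0],[0,0,0,0],[0,0,0,0],[0,0,0,0],[0,0,0,0],[0,0,0,0]]]' --gripper 1

```text
t: 19.15
tcp_pos: [0.5367, 0.2381, 0.0554]
tool_rot: [0.97, -0.242, -0.001, 0.001]
force: [-0.4, -0.5, 0.4]
finger_gap: 1.0
```

move_arm --deltas '[[[0,0,-0.005,0],[0,0,-0.02,0],[0,0,-0.045,0],[0,0,-0.075,0],[0,0,-0.105,0],[0,0,-0.13,0],[0,0,-0.145,0],[0,0,-0.15,0],[0,0,-0.15,0]]]'

```text
t: 19.9
tcp_pos: [0.5378, 0.2385, 0.2072]
tool_rot: [0.97, -0.242, 0.001, 0.0]
force: [-0.3, -0.5, -0.1]
finger_gap: 1.001
```

```bash
python3 -c "
from h import *
plan((.525,-.2085,.2),0)
s=manip.snapshot('side')
c=s['img'][240:390,80:280,::-1]; cv2.imwrite('pics/s11c.png',cv2.resize(c,None,fx=4,fy=4,interpolation=cv2.INTER_CUBIC))
"
```

```text
t 19.90 pos [0.5378 0.2385 0.2072] yaw -28.01 tilt -1.0000 gap 1.001 F [-0.3 -0.5 -0.1]
delta mm [198.6 400.7   7.5] turn -28.0
```

View pics/s11c.png

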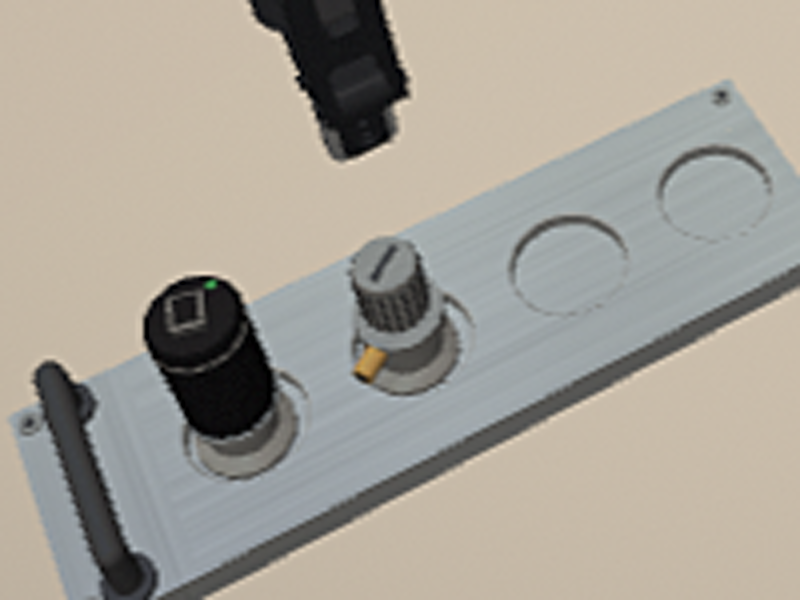

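move_arm --deltas '[[[0.002,0.005,0,0],[0.008,0.016,0,-1],[0.016,0.032,0,-2],[0.027,0.054,0.001,-4],[0.041,0.082,0.001,-6],[0.056,0.113,0.002,-8],[0.072,0.145,0.003,-10],[0.088,0.177,0.003,-12.5],[0.103,0.208,0.004,-14.5],[0.119,0.24,0.004,-17],[0.135,0.272,0.005,-19],[0.15,0.302,0.006,-21],[0.164,0.331,0.006,-23],[0.177,0.357,0.007,-25],[0.187,0.378,0.007,-26.5],[0.195,0.393,0.007,-27.5],[0.1985,0.401,0.007,-28],[0.1985,0.401,0.007,-28],[0.1985,0.401,0.007,-28]]]'

```text
t: 21.53
tcp_pos: [0.5229, -0.2084, 0.1982]
tool_rot: [1.0, -0.001, -0.002, -0.0]
force: [0.7, -0.4, -0.4]
finger_gap: 1.002
```

```bash
python3 -c "
from h import *
plan((.525,-.2080,.044),0)
s=manip.snapshot('wrist'); cv2.imwrite('pics/w12.png',s['img'][:,:,::-1])
print(proj(s,[(.525,-.2080,.071)]))
"
```

```text
t 21.53 pos [ 0.5229 -0.2084  0.1982] yaw -0.09 tilt -1.0000 gap 1.002 F [ 0.7 -0.4 -0.4]
delta mm [  2.8  -0.3 154.2] turn -0.1
[[283.06792198 202.57449351]]
```

View pics/w12.png

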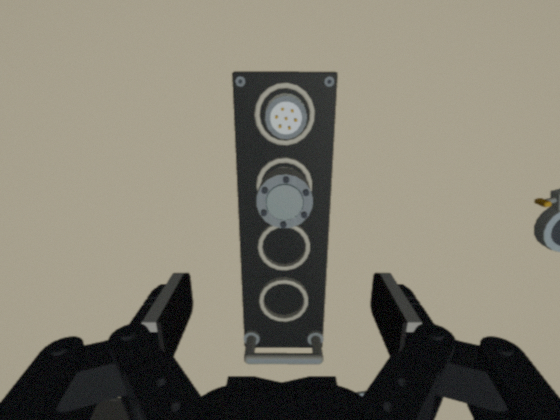

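move_arm --deltas '[[[0.001,0,0.01,0],[0.002,0,0.03,0],[0.0025,0,0.055,0],[0.0025,0,0.08,0],[0.0025,0,0.105,0],[0.0025,0,0.13,0],[0.0025,0,0.146,0],[0.0025,0,0.153,0],[0.0025,0,0.154,0],[0.0025,0,0.154,0]]]'

```text
t: 22.42
tcp_pos: [0.525, -0.2069, 0.0442]
tool_rot: [1.0, 0.0, -0.002, -0.0]
force: [0.5, 0.3, -0.5]
finger_gap: 0.999
```

```bash
python3 -c "
from h import *
plan((.525,-.2080,.044),0)"
```

```text
t 22.42 pos [ 0.525  -0.2069  0.0442] yaw 0.04 tilt -1.0000 gap 0.999 F [ 0.5  0.3 -0.5]
delta mm [0.  1.1 0.2] turn 0.0
```

move_arm --deltas '[[[0.0005,0.001,0,0],[0.0005,0.001,0,0],[0.0005,0.001,0,0],[0.0005,0.001,0,0],[0.0005,0.001,0,0],[0.0005,0.001,0,0],[0.0005,0.001,0,0],[0.0005,0.001,0,0],[0.0005,0.001,0,0],[0.0005,0.001,0,0]]]' --gripper 0

```text
t: 23.25
tcp_pos: [0.5259, -0.2083, 0.0457]
tool_rot: [1.0, 0.0, -0.001, 0.0]
force: [-1.3, 0.8, 5.5]
finger_gap: 0.559
```

move_arm --deltas '[[[0,0,-0.005,0],[0,0,-0.015,0],[0,0,-0.035,0],[0,0,-0.06,0],[0,0,-0.09,0],[0,0,-0.115,0],[0,0,-0.138,0],[0,0,-0.15,0],[0,0,-0.152,0],[0,0,-0.152,0]]]'

```text
t: 24.08
tcp_pos: [0.5265, -0.2084, 0.199]
tool_rot: [1.0, 0.0, -0.0, 0.001]
force: [0.5, 0.3, -2.9]
finger_gap: 0.556
```

```bash
python3 -c "
from h import *
plan((.504,.1765,.196),-28)
s=manip.snapshot('wrist'); cv2.imwrite('pics/w13.png',s['img'][:,:,::-1])
"
```

```text
t 24.08 pos [ 0.5265 -0.2084  0.199 ] yaw 0.03 tilt -1.0000 gap 0.556 F [ 0.5  0.3 -2.9]
delta mm [ -22.3 -384.9    2.4] turn 28.0
```

View pics/w13.png

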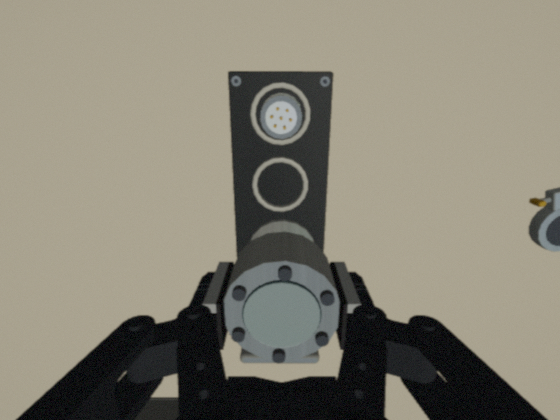

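Viewport held, upright (release z about 0.0457).

move_arm --deltas '[[[0,-0.004,0,0.3],[-0.001,-0.015,0,1],[-0.002,-0.032,0,2.5],[-0.003,-0.054,0,4],[-0.005,-0.081,0,6],[-0.006,-0.11,0,8],[-0.008,-0.14,0,10],[-0.01,-0.17,0,12.5],[-0.012,-0.2,0,14.5],[-0.013,-0.23,0,16.5],[-0.015,-0.26,0,19],[-0.017,-0.29,0,21],[-0.018,-0.318,0,23],[-0.02,-0.343,0,25],[-0.021,-0.363,0,26.5],[-0.022,-0.377,0,27.5],[-0.022,-0.384,0,28],[-0.022,-0.385,0,28],[-0.022,-0.385,0,28]]]'

```text
t: 25.72
tcp_pos: [0.5031, 0.177, 0.1969]
tool_rot: [0.97, -0.241, -0.002, 0.001]
force: [-0.0, -0.1, -2.6]
finger_gap: 0.555
```

```bash
python3 -c "
from h import *
plan((.504,.1763,.076),-28)
"
```

```text
t 25.72 pos [0.5031 0.177  0.1969] yaw -27.90 tilt -1.0000 gap 0.555 F [-0.  -0.1 -2.6]
delta mm [  1.6  -0.2 120.9] turn 0.1
```

move_arm --deltas '[[[0.001,0,0.01,0],[0.0015,0,0.03,0],[0.0015,0,0.055,0],[0.0015,0,0.08,0],[0.0015,0,0.102,0],[0.0015,0,0.116,0],[0.0015,0,0.12,0],[0.0015,0,0.12,0],[0.0015,0,0.12,0]]]'

```text
t: 26.47
tcp_pos: [0.5043, 0.1755, 0.0769]
tool_rot: [0.97, -0.242, -0.002, 0.001]
force: [-0.0, 0.6, -2.3]
finger_gap: 0.563
```

```bash
python3 -c "
from h import *
plan((.504,.1763,.0457),-28)
s=manip.snapshot('wrist')
c=s['img'][130:280,210:360,::-1]; cv2.imwrite('pics/w14c.png',cv2.resize(c,None,fx=4,fy=4,interpolation=cv2.INTER_CUBIC))
"
```

```text
t 26.47 pos [0.5043 0.1755 0.0769] yaw -27.96 tilt -1.0000 gap 0.563 F [-0.   0.6 -2.3]
delta mm [-0.5 -0.6 31.2] turn 0.0
```

View pics/w14c.png

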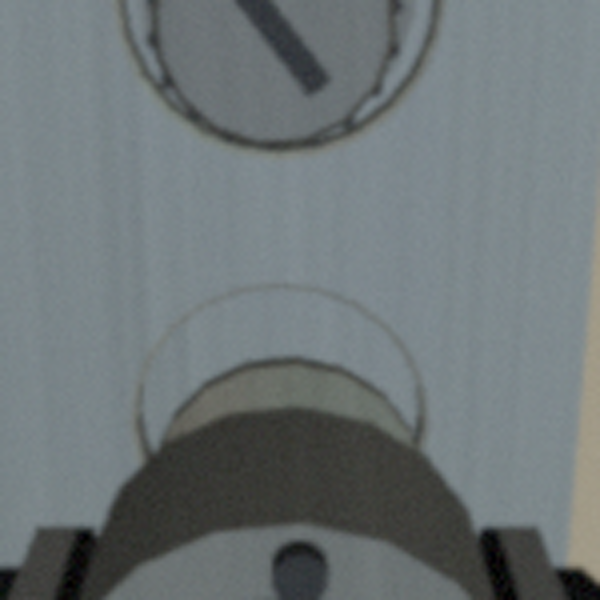

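```bash
python3 -c "
from h import *
rel(130+284.5/4,130+358.5/4,.0457)"
```

```text
rim y 0.5 foot y -0.0 shift 0.5
```

move_arm --deltas '[[[-0.001,0,0.002,0],[-0.001,0,0.006,0],[-0.001,0,0.011,0],[-0.001,0,0.016,0],[-0.001,0,0.02,0],[-0.001,0,0.024,0],[-0.001,0,0.027,0],[-0.001,0,0.029,0],[-0.001,0,0.03,0],[-0.001,0,0.031,0],[-0.001,0,0.031,0],[-0.001,0,0.031,0]]]'

```text
t: 27.57
tcp_pos: [0.504, 0.1764, 0.047]
tool_rot: [0.97, -0.241, -0.001, 0.0]
force: [-0.0, 0.0, -2.0]
finger_gap: 0.555
```

```bash
python3 -c "
from h import *
plan((.504,.1763,.0457),-28)
s=manip.snapshot('wrist')
c=s['img'][130:280,210:360,::-1]; cv2.imwrite('pics/w15c.png',cv2.resize(c,None,fx=4,fy=4,interpolation=cv2.INTER_CUBIC))
"
```

```text
t 27.57 pos [0.504  0.1764 0.047 ] yaw -27.94 tilt -1.0000 gap 0.555 F [-0.  0. -2.]
delta mm [0.1 0.1 1.3] turn 0.1
```

View pics/w15c.png

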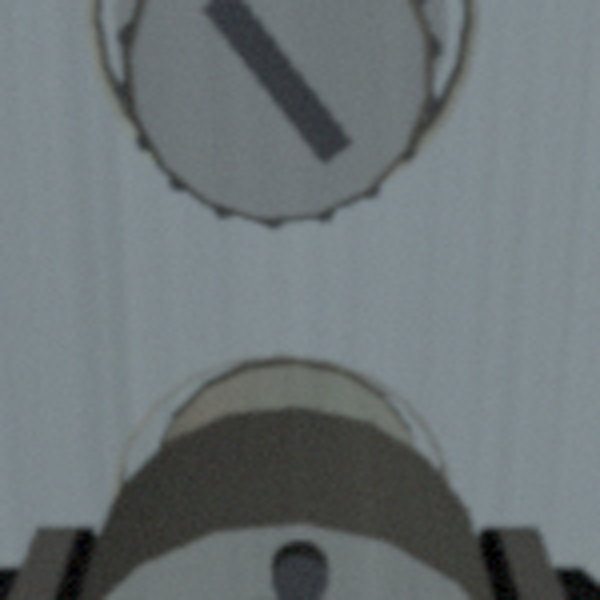

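```bash
python3 -c "
from h import *
rel(130+356/4,130+358.5/4,.0457)"
```

```text
rim y 1.0 foot y -0.1 shift 1.1
```

move_arm --deltas '[[[-0.0003,0.0005,0.001,0],[-0.0003,0.0005,0.002,0],[-0.0003,0.0005,0.0023,0],[-0.0003,0.0005,0.0023,0],[-0.0003,0.0005,0.0023,0]]]'

```text
t: 28.08
tcp_pos: [0.5036, 0.1761, 0.0457]
tool_rot: [0.97, -0.241, -0.001, 0.0]
force: [-1.4, -0.9, 4.9]
finger_gap: 0.552
```

move_arm --deltas '[[[0,0,0,0],[0,0,0,0],[0,0,0,0],[0,0,0,0],[0,0,0,0],[0,0,0,0],[0,0,0,0],[0,0,0,0]]]' --gripper 1

```text
t: 28.75
tcp_pos: [0.5036, 0.1761, 0.0456]
tool_rot: [0.97, -0.241, -0.001, 0.0]
force: [-0.1, 0.3, -0.1]
finger_gap: 1.0
```

move_arm --deltas '[[[0,0,-0.005,0],[0,0,-0.02,0],[0,0,-0.045,0],[0,0,-0.075,0],[0,0,-0.105,0],[0,0,-0.13,0],[0,0,-0.15,0],[0,0,-0.155,0],[0,0,-0.155,0]]]'

```text
t: 29.5
tcp_pos: [0.5047, 0.1763, 0.2024]
tool_rot: [0.97, -0.241, 0.001, -0.0]
force: [0.5, 0.5, 0.1]
finger_gap: 0.999
```

```bash
python3 -c "
from h import *
plan((.527,-.139,.2),0)
s=manip.snapshot('side')
c=s['img'][240:390,80:280,::-1]; cv2.imwrite('pics/s16c.png',cv2.resize(c,None,fx=4,fy=4,interpolation=cv2.INTER_CUBIC))
"
```

```text
t 29.50 pos [0.5047 0.1763 0.2024] yaw -27.92 tilt -1.0000 gap 0.999 F [0.5 0.5 0.1]
delta mm [167.3 268.2   2.4] turn -27.9
```

View pics/s16c.png

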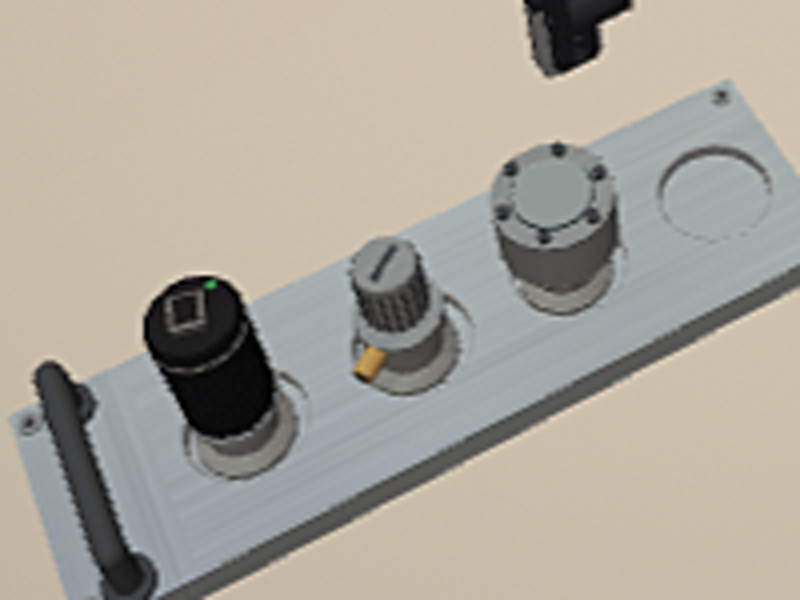

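Viewport seated. Now the feedthrough.

move_arm --deltas '[[[0.002,0.004,0,0],[0.008,0.013,0,-1.3],[0.016,0.026,0,-2.7],[0.028,0.045,0,-5],[0.043,0.069,0,-7],[0.058,0.094,0.001,-10],[0.074,0.119,0.001,-12.5],[0.09,0.144,0.001,-15],[0.105,0.169,0.001,-17.5],[0.12,0.193,0.002,-20],[0.134,0.216,0.002,-22.5],[0.147,0.236,0.002,-24.5],[0.157,0.252,0.002,-26],[0.164,0.263,0.002,-27.3],[0.1675,0.268,0.002,-28],[0.1675,0.268,0.002,-28],[0.1675,0.268,0.002,-28]]]'

```text
t: 30.97
tcp_pos: [0.5253, -0.1386, 0.1977]
tool_rot: [1.0, 0.0, -0.002, -0.001]
force: [0.8, 0.1, 0.6]
finger_gap: 1.0
```

```bash
python3 -c "
from h import *
plan((.527,-.139,.045),0)
s=manip.snapshot('wrist'); cv2.imwrite('pics/w17.png',s['img'][:,:,::-1])
print(proj(s,[(.527,-.139,.070)]))
"
```

```text
t 30.97 pos [ 0.5253 -0.1386  0.1977] yaw 0.01 tilt -1.0000 gap 1.000 F [0.8 0.1 0.6]
delta mm [  2.2   0.6 152.7] turn 0.0
[[282.44421889 203.38460278]]
```

View pics/w17.png

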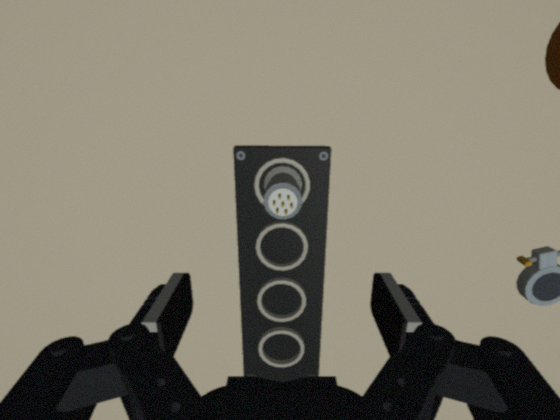

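move_arm --deltas '[[[0.001,0,0.01,0],[0.002,0,0.03,0],[0.002,0,0.055,0],[0.002,0,0.08,0],[0.002,0,0.105,0],[0.002,0,0.13,0],[0.002,0,0.146,0],[0.002,0,0.152,0],[0.002,0,0.1525,0],[0.002,0,0.1525,0]]]'

```text
t: 31.85
tcp_pos: [0.527, -0.1374, 0.0454]
tool_rot: [1.0, 0.001, -0.002, -0.001]
force: [0.2, -0.8, -0.2]
finger_gap: 0.998
```

```bash
python3 -c "
from h import *
plan((.527,-.1382,.045),0)"
```

```text
t 31.85 pos [ 0.527  -0.1374  0.0454] yaw 0.11 tilt -1.0000 gap 0.998 F [ 0.2 -0.8 -0.2]
delta mm [0.  0.8 0.4] turn 0.1
```

move_arm --deltas '[[[0,0.001,0,0],[0,0.001,0,0],[0,0.001,0,0],[0,0.001,0,0],[0,0.001,0,0],[0,0.001,0,0],[0,0.001,0,0],[0,0.001,0,0],[0,0.001,0,0],[0,0.001,0,0]]]' --gripper 0

```text
t: 32.68
tcp_pos: [0.5271, -0.1386, 0.0465]
tool_rot: [1.0, 0.001, -0.001, -0.0]
force: [-1.7, -0.1, 5.3]
finger_gap: 0.37
```

move_arm --deltas '[[[0,0,-0.005,0],[0,0,-0.015,0],[0,0,-0.035,0],[0,0,-0.06,0],[0,0,-0.09,0],[0,0,-0.115,0],[0,0,-0.138,0],[0,0,-0.15,0],[0,0,-0.152,0],[0,0,-0.152,0]]]'

```text
t: 33.52
tcp_pos: [0.5277, -0.1388, 0.1997]
tool_rot: [1.0, 0.001, -0.0, 0.0]
force: [-1.0, 0.2, -2.3]
finger_gap: 0.374
```

```bash
python3 -c "
from h import *
plan((.471,.1146,.196),-28)
s=manip.snapshot('wrist'); cv2.imwrite('pics/w18.png',s['img'][:,:,::-1])
"
```

```text
t 33.52 pos [ 0.5277 -0.1388  0.1997] yaw 0.11 tilt -1.0000 gap 0.374 F [-1.   0.2 -2.3]
delta mm [ -56.2 -253.5    3.7] turn 28.1
```

View pics/w18.png

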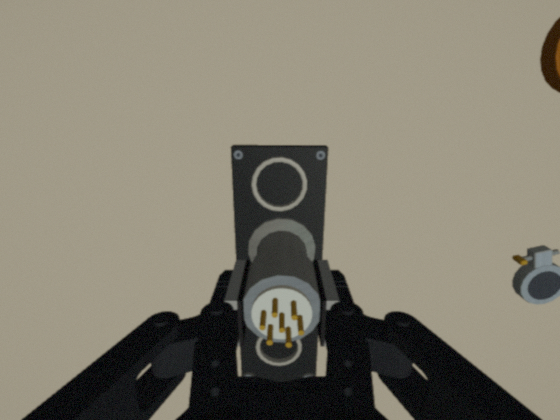

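Feedthrough held upright (release z about 0.0465).

move_arm --deltas '[[[-0.001,-0.004,0,0.4],[-0.003,-0.013,0,1.4],[-0.006,-0.026,0,3],[-0.009,-0.043,0,5],[-0.014,-0.065,0,7],[-0.019,-0.087,0,9.5],[-0.024,-0.11,0,12],[-0.03,-0.134,0,15],[-0.035,-0.158,0,17.5],[-0.04,-0.181,0,20],[-0.045,-0.203,0,22.5],[-0.049,-0.223,0,24.7],[-0.053,-0.239,0,26.5],[-0.055,-0.25,0,27.7],[-0.056,-0.2535,0,28],[-0.056,-0.2535,0,28],[-0.056,-0.2535,0,28]]]'

```text
t: 34.98
tcp_pos: [0.4701, 0.1148, 0.1982]
tool_rot: [0.971, -0.241, -0.002, 0.0]
force: [-0.8, -0.5, -2.6]
finger_gap: 0.375
```

```bash
python3 -c "
from h import *
plan((.471,.1146,.076),-28)
"
```

```text
t 34.98 pos [0.4701 0.1148 0.1982] yaw -27.85 tilt -1.0000 gap 0.375 F [-0.8 -0.5 -2.6]
delta mm [  1.3  -0.4 122.2] turn 0.1
```

move_arm --deltas '[[[0.001,0,0.01,0],[0.001,0,0.03,0],[0.001,0,0.055,0],[0.001,0,0.08,0],[0.001,0,0.102,0],[0.001,0,0.116,0],[0.001,0,0.121,0],[0.001,0,0.121,0],[0.001,0,0.121,0]]]'

```text
t: 35.73
tcp_pos: [0.4711, 0.1138, 0.0774]
tool_rot: [0.971, -0.241, -0.002, 0.0]
force: [0.5, -0.5, -1.6]
finger_gap: 0.373
```

```bash
python3 -c "
from h import *
plan((.471,.1146,.0465),-28)
s=manip.snapshot('wrist')
c=s['img'][130:280,210:360,::-1]; cv2.imwrite('pics/w19c.png',cv2.resize(c,None,fx=4,fy=4,interpolation=cv2.INTER_CUBIC))
"
```

```text
t 35.73 pos [0.4711 0.1138 0.0774] yaw -27.90 tilt -1.0000 gap 0.373 F [ 0.5 -0.5 -1.6]
delta mm [-0.3 -0.7 30.9] turn 0.1
```

View pics/w19c.png

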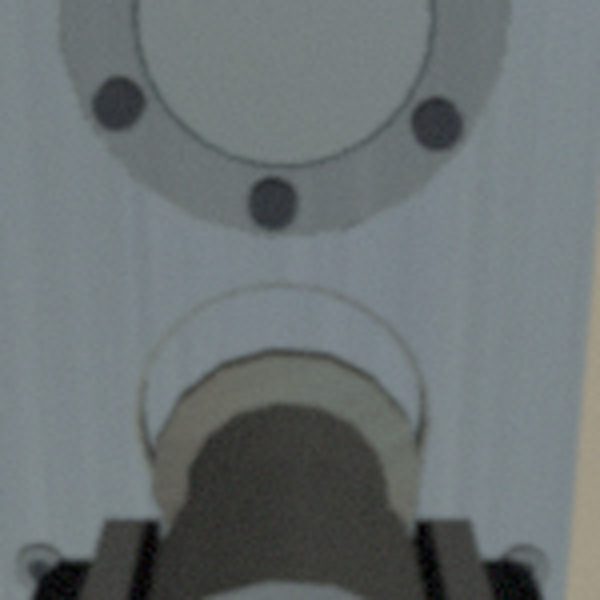

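```bash
python3 -c "
from h import *
rel(130+284.5/4,130+349/4,.0465)"
```

```text
rim y 0.5 foot y -1.2 shift 1.8
```

move_arm --deltas '[[[-0.0005,0.0005,0.002,0],[-0.0005,0.0005,0.006,0],[-0.0005,0.0005,0.011,0],[-0.0005,0.0005,0.016,0],[-0.0005,0.0005,0.02,0],[-0.0005,0.0005,0.02,0],[-0.0005,0.0005,0.02,0]]]'

```text
t: 36.42
tcp_pos: [0.4704, 0.1139, 0.0577]
tool_rot: [0.971, -0.241, -0.002, 0.0]
force: [0.1, 0.5, -1.0]
finger_gap: 0.373
```

```bash
python3 -c "
from h import *
plan((.471,.1146,.0465),-28)
s=manip.snapshot('wrist')
c=s['img'][130:280,210:360,::-1]; cv2.imwrite('pics/w20c.png',cv2.resize(c,None,fx=4,fy=4,interpolation=cv2.INTER_CUBIC))
"
```

```text
t 36.42 pos [0.4704 0.1139 0.0577] yaw -27.87 tilt -1.0000 gap 0.373 F [ 0.1  0.5 -1. ]
delta mm [ 0.2 -0.9 11.2] turn 0.1
```

View pics/w20c.png

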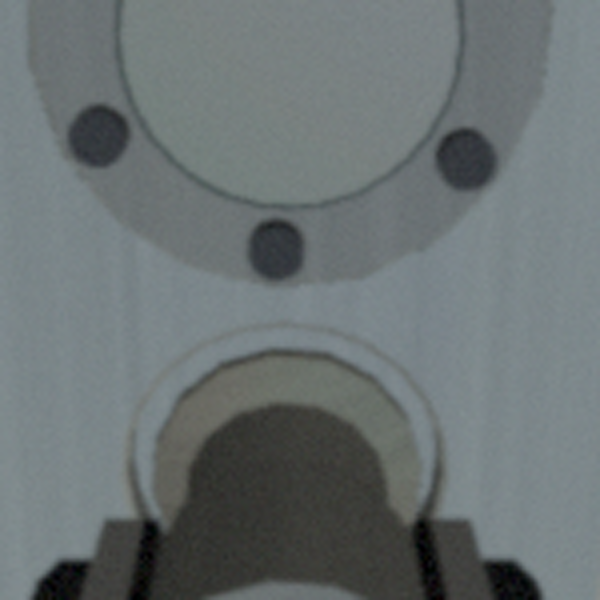

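move_arm --deltas '[[[-0.0003,0.0005,0.002,0],[-0.0003,0.0005,0.004,0],[-0.0003,0.0005,0.006,0],[-0.0003,0.0005,0.008,0],[-0.0003,0.0005,0.0095,0],[-0.0003,0.0005,0.0105,0],[-0.0003,0.0005,0.0112,0],[-0.0003,0.0005,0.0115,0],[-0.0003,0.0005,0.0115,0]]]'

```text
t: 37.22
tcp_pos: [0.47, 0.1136, 0.0465]
tool_rot: [0.971, -0.241, -0.001, 0.0]
force: [-0.1, -0.8, -0.7]
finger_gap: 0.37
```

move_arm --deltas '[[[0,0,0.0005,0],[0,0,0.001,0],[0,0,0.001,0],[0,0,0.001,0]]]'

```text
t: 37.55
tcp_pos: [0.47, 0.1136, 0.0464]
tool_rot: [0.971, -0.241, -0.001, -0.0]
force: [-1.4, -0.1, 7.0]
finger_gap: 0.378
```

Contact (7 N up). Release and retreat.

move_arm --deltas '[[[0,0,0,0],[0,0,0,0],[0,0,0,0],[0,0,0,0],[0,0,0,0],[0,0,0,0],[0,0,0,0],[0,0,0,0]]]' --gripper 1

```text
t: 38.22
tcp_pos: [0.47, 0.1136, 0.0463]
tool_rot: [0.971, -0.241, -0.001, 0.0]
force: [0.6, 0.4, -0.1]
finger_gap: 1.001
```

move_arm --deltas '[[[0,0,-0.005,0],[0,0,-0.02,0],[0,0,-0.045,0],[0,0,-0.075,0],[0,0,-0.105,0],[0,0,-0.13,0],[0,0,-0.15,0],[0,0.02,-0.16,0],[0,0.05,-0.165,0],[0,0.08,-0.165,0],[0,0.1,-0.165,0],[0,0.1,-0.165,0],[0,0.1,-0.165,0]]]'

```text
t: 39.3
tcp_pos: [0.4233, 0.0246, 0.2118]
tool_rot: [0.97, -0.242, -0.001, -0.0]
force: [0.0, 1.3, 0.6]
finger_gap: 0.998
```

```bash
python3 -c "
from h import *
plan((.47,.1,.2),-28)
s=manip.snapshot('side')
c=s['img'][235:405,80:300,::-1]; cv2.imwrite('pics/s21c.png',cv2.resize(c,None,fx=3.5,fy=3.5,interpolation=cv2.INTER_CUBIC))
s=manip.snapshot('wrist'); cv2.imwrite('pics/w21.png',s['img'][:,:,::-1])
s=manip.snapshot('top'); 
c=s['img'][140:270,75:250,::-1]; cv2.imwrite('pics/t21.png',cv2.resize(c,None,fx=4,fy=4,interpolation=cv2.INTER_CUBIC))
"
```

```text
t 39.30 pos [0.4233 0.0246 0.2118] yaw -28.00 tilt -1.0000 gap 0.998 F [0.  1.3 0.6]
delta mm [  5.8 -88.4  11.8] turn -0.0
```

View pics/s21c.png

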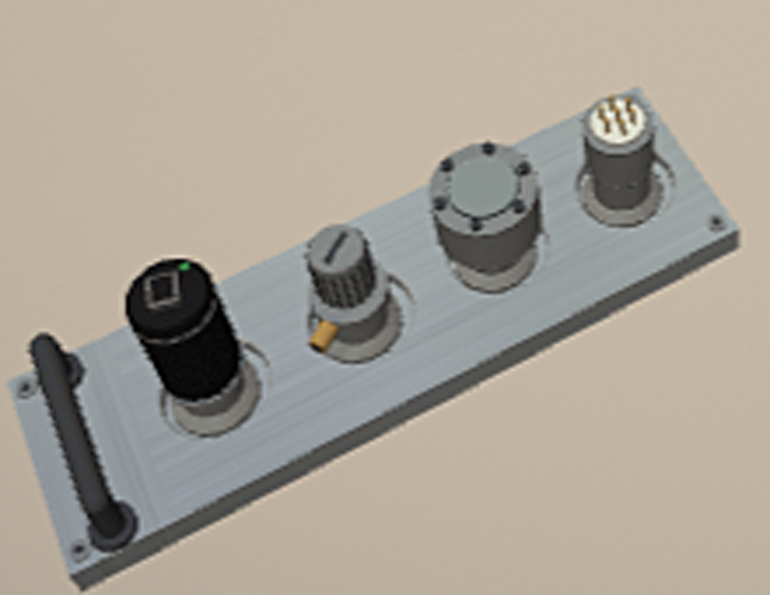

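View pics/w21.png

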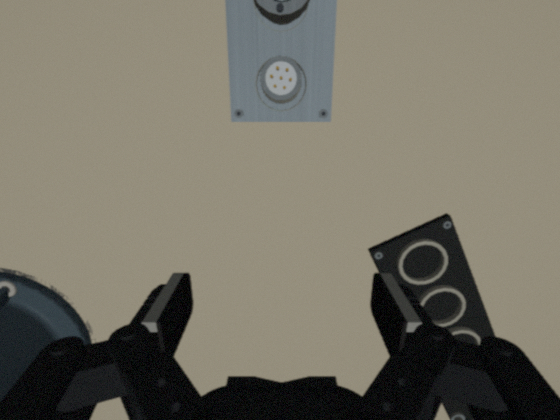

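View pics/t21.png

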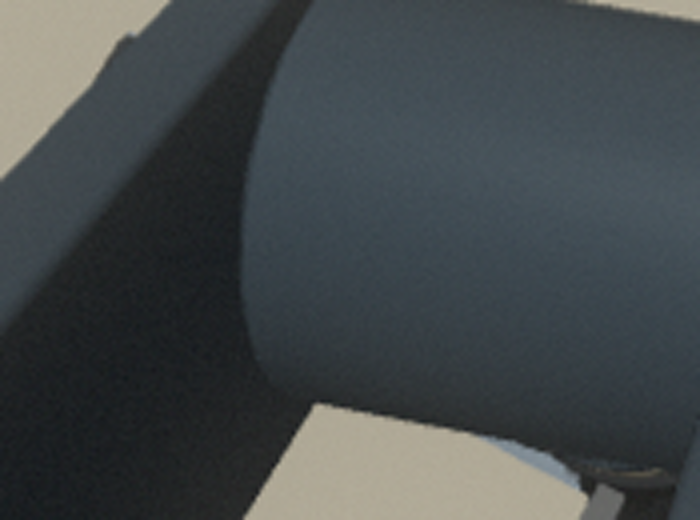

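```bash
python3 -c "
from station import manip
print(manip.sign_off())"
```

```text
the job is handed in; nothing more can be done
None
```

All four fittings now stand upright in the bake-out tray. From the tray's handle end the order is gauge, vent valve, viewport, feedthrough, the same as in the carrier. I handed the job in at about 39 s.

- **Lowering:** each fitting touched down at the same tool height at which it was gripped. That is the height of the recess floor, since both floors are 10 mm up. The force reading was 2–7 N upward just before release.
- **Final look:** the last side view shows all four upright with their feet inside the recesses. The last wrist view confirms the feedthrough and shows the gripper open and well clear of everything.
- **What did not check out:** the last top view was blocked by the arm, so it confirmed nothing. The cameras disagreed by 2–3 mm on where the recesses were. I corrected for this from the wrist view at each placing, within the 4 mm of clearance.

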